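Hold the test-chamber lid at its half-turn mark

ROBOT

A 6-joint arm with a two-finger parallel gripper is mounted at the origin on the work surface. World frame = base frame: x ahead of the robot, y to its left, z up, the work surface at z = 0. Lengths are in m, angles in degrees, forces in N, time in s.
With the tool pointing down it reaches from about 0.3 to 0.75 m from the base axis. Payload 8.5 kg.
Tool frame: the origin (TCP) lies on the centre line of the jaws, within the pads' length; the fingertips stand 17 mm ahead of it and the grasp point (between the pads) lies 2 mm behind it; z points along the fingers, y is the direction in which the jaws open and shut (so a half turn about z gives the same grasp; the last joint's range is limited). The gripper opens to 85 mm and grips with 20 to 120 N. Pads are 22 mm wide; open, the fingers measure 114 mm over their backs; the gripper's body (76 mm by 85 mm) begins 54 mm behind the grasp point. The pads swing forward as they close: fully open they stand 13 mm farther back than shut.
Start: joints at [-82.752, 21.807, 74.336, -0, 83.858, -12.336], TCP at [0.184, -0.518, 0.248] pointing down, gripper open.
Joint ranges: [-178.18, 178.18], [-50.72, 133.34], [12.68, 142.11], [-81.47, 261.47], [9.98, 163.14], [-165.26, 165.26]. Speed limits (degrees/s): [136.94, 136.94, 180, 180, 180, 180].

INTERFACE

Orientations are given as a 3x3 rotation matrix whose columns are the frame's x, y, z axes.
In Python, from rig import env, imaging, close_job gives the robot as it stands.
- The arm moves only by the tool step_arm, never from a script. Its argument "steps" is one flat list of numbers, 7 for each row, row after row: the opening, from 0 (shut) to 1 (fully open), then the shift along the tool's x, y, z as a fraction of full scale, then the turn, a rotation vector about the tool's x, y, z as a fraction of full scale. A call has 1 to 10 rows; each row is the pose to reach, as a shift and turn from the pose commanded when the call began, along the tool's axes at that moment; what a row does not reach only later rows make up. Full scale, the value 1, is 0.3 m for a shift and 45 degrees for a turn. A row lasts 1/10 s, in which the tool goes at most 50 mm and 8.59 degrees, less where a joint would pass 70% of its speed; a pose out of reach is approached as far as the arm can. A call with a number of a shift or a turn outside -1 to 1 is refused whole. A call with a gripper value outside its range is refused whole. The fingers move at their own pace and stop on an object; "grip_force" is the grip in N (left out, the last holds). Time passes only in rows, so rows that repeat a pose let the fingers close. It gives the time, the measured TCP pose, the force and the opening at its end, in the units of the state.
- env.observe(): the state, without advancing time (a new reading comes with each control period).
- imaging.get_image(name): name is "side" or "top"; returns (picture, depth): 400x640x3 uint8, blue, green, red; 400x640 float32, m along the optical axis (not along the pixel's ray), 0 where there is no reading.
- imaging.get_calibration(name): a dict with "camera_matrix" (3x3 intrinsics, pixels), "k1" (the pictures are not rectified: a ray, as slopes to the right and down, at radius r is drawn at 1 + k1 r^2 times it, then the intrinsics apply), "world_from_camera" (4x4, takes a point from camera to world coordinates). Camera axes: x right, y down, z forward; pixel columns grow to the right and rows downward; lengths in m; the calibration is good to about 2 mm. A picture is of the moment at which its call begins. get_calibration takes no time and is no camera call.
- close_job(): hands the job in, once; it reports no verdict.
Trained networks look in the newest picture that a camera, given by its name, has taken for a name from the list of things; names that differ only in an ending like _2 or _b are one class to them, and where a whole thing is asked for, a point or a joint stands for the part that bears it (a point fixed in the world has none). Each returns a list of dicts, best first, with "score" (0 to 1); they miss things now and then, are a little off and sometimes report something else, mostly with a low value. They report only what shows in the picture. A call takes as long as a camera call. They do not tell look-alikes from the thing itself.
- imaging.spot_in(camera, target): "pixel" ([column, row] in pixels, amid what is visible of it).
- imaging.regions_of(camera, target): "mask" (400x640 bool, what is visible of it) and "pixel" ([column, row] in pixels, amid what is visible of it).
- imaging.pinpoint(camera, target): "pixel" ([column, row] in pixels: a listed point, or the origin of a listed thing).
The state is a dict: "time_s": time; "q": joint angles; "qvel": joint speeds; "joint_efforts": joint torques, N m; "position": TCP position; "tool_rot": TCP orientation; "ft_force": force on the tool from outside, world axes, zero at the start; "wrist_torque": the same for the moment, N m; "grip_width": finger opening in m.
Only numpy, scipy, OpenCV 4.12 (cv2) and the standard library are available. Lean on these libraries where they do the work, as an engineer would, in place of code of your own. Each camera call takes 0.05 s, during which the arm holds its last target.

TASK

Find the lid whose colour matches the band on the motor test chamber, set it into the chamber's mouth with its grip bar in line with the white marks until it is fully down, then turn it clockwise (seen from above) until the bar points at the yellow half-turn marks. Do not let it turn on into the lock at the red marks. It springs back when let go, so finish while still gripping it there for the contact check, and leave the other lids, the motor and the screwdriver alone.

Things in the scene. Friction and masses are not known exactly. Their poses are not given: they have to be found in the camera images.
- chamber_mouth (a point): Centre of the mouth, at rim height, 62 mm above the bench, of the fixed test chamber: a dark steel pot 92 mm across with a blue band, on a light metal base plate 130 x 120 x 10 mm. z up. The mouth is 59 mm wide inside a 5 mm thick lip, with two slots for the lid's lugs at +x and -x. Sunk beneath the lip, the lugs have 3 mm of play in height and can turn clockwise only.
- chamber_slot (a point): White mark on the rim at one slot (+x of chamber_mouth, 42 mm from its axis); the other white mark and slot are opposite. Slots are 13 mm wide: the lugs have about 2.5 mm of room all round, 4 degrees either way.
- chamber_half (a point): Yellow half-turn mark on the rim, 45 degrees clockwise (seen from above) of the white mark, 42 mm from the axis; another lies opposite.
- chamber_lock (a point): Red lock mark on the rim, 87 degrees clockwise of the white mark, 42 mm from the axis; another lies opposite. From about 65 degrees of turn two sprung balls resist the lugs and near 87 degrees they click behind them.
- lid_blue_mid (a point): Middle of the blue lid, 25 mm above its underside (50 mm high), bar up. From below: metal plug 53 mm across to 14 mm, with lugs 8 wide, 6 high at +x and -x, 33 mm from the axis; flange 76 mm across from 14 to 20 mm; grip bar from 20 to 50 mm, 60 mm long along x, 18 mm wide. Half a turn about z gives the same shape. 130 g. Seated, flange on the rim, this point is 11 mm above chamber_mouth.
- carrier (a joint): Turn (rad, clockwise from above) of the copper carrier inside the chamber, pushed round by the lid's lugs against a return spring (0.04 N m at first, 0.12 N m at the yellow marks). 0 at rest; it runs about 0.1 rad behind the lid's turn from the white marks: about 0.69 with the bar at the yellow marks, 1.4 at the click.
- lid_orange_mid (a point): Middle of the orange lid, 25 mm above its underside; same shape and size as the blue lid, orange flange and bar, standing on the bench. A bystander.
- lid_green_mid (a point): Middle of the green lid, 25 mm above its underside; same shape and size as the blue lid, green flange and bar, standing on the bench. A bystander.
- motor_mid (a point): Middle of a small steel DC motor lying on a flat aluminium bracket, 60 x 44 x 45 mm plus a 16 mm shaft towards its x; 23 mm above the bench. A bystander.
- screwdriver_grip (a point): Middle of the red handle of a screwdriver 170 mm long lying on the bench, blade towards its x. A bystander.
Mind the look-alikes: they are no part of the job. Of the things that look like the part that bears lid_blue_mid, take the one that is nearest to the robot's base at the start.

How it is judged (in metres and radians):
On the way:
1. the blue lid is fully down in the chamber's mouth, not yet turned far (horizontal distance between lid_blue_mid and chamber_mouth below 0.006 m and z of lid_blue_mid in the frame of chamber_mouth below 0.015 m and value of joint carrier below 0.35 rad), for 0.1 s.
At the end, for the whole second after the job is handed in: The blue lid sits in the chamber (within 6 mm of its axis, no more than 4 mm above fully seated), turned clockwise by 34 to 56 degrees from the white marks (carrier at 0.50 to 0.88 rad), and the fingers still grip it with more than 1 N (horizontal distance between lid_blue_mid and chamber_mouth below 0.006 m and z of lid_blue_mid in the frame of chamber_mouth below 0.015 m and value of joint carrier between 0.5 and 0.88 rad and angle between the x axis of lid_blue_mid and the x axis of chamber_mouth, either way round between 0.6 and 0.97 rad and contact force between the fingers and lid_blue above 1 N); the arm keeps its last pose, push and grip.
It fails at once if the lid is turned on into the lock (value of joint carrier above 1.25 rad).
It fails at once if a bystander (other lid, motor or screwdriver) is moved by more than 20 mm (distance of any of lid_orange_mid, lid_green_mid, motor_mid, screwdriver_grip from where it was at the start of the episode above 0.02 m).
It also fails if it takes over 43 s, if anything falls off the work surface, if the arm or the gripper's body presses on something with over 40 N, if the wrist force passes 120 N, or if a joint passes its speed limit or range.

## Working session

There is one attempt and no reset: what is moved stays moved. The work goes in short steps, Python scripts to look and compute and a tool call to move; the robot and the scene stay as the last step left them, time stands still between calls to the robot, and variables do not carry over. Pictures are saved under pics/ and viewed, and the job is handed in when it is done.

Besides the shell and the picture viewer there is one more tool, called as a command line: name --argument value ..., lists and objects as JSON in quotes. step_arm: Moves the arm, as the interface text tells. Shift numbers are shares of 0.3 m and turn numbers shares of 45 degrees, none past 1 either way. Its arguments: {"type":"object","properties":{"steps":{"type":"array","items":{"type":"number"}},"grip_force":{"type":"number"}},"required":["steps"]}

```bash
mkdir -p pics; ls
python3 - <<'E'
from rig import env, imaging
import cv2,numpy as np
s=env.observe();print(s['time_s'],s['position'],s['tool_rot'],s['grip_width'],s['ft_force'])
for n in('top','side'):
    im,d=imaging.get_image(n);cv2.imwrite(f'pics/{n}0.png',im);np.save(f'pics/{n}0d.npy',d)
    c=imaging.get_calibration(n);print(n,c['camera_matrix'],c['k1'],c['world_from_camera'])
for n in('top','side'):
    for t in('chamber_mouth','chamber_slot','chamber_half','lid_blue_mid'):
        print(n,t,[(np.round(r['pixel'],1),round(r['score'],2)) for r in imaging.pinpoint(n,t)])
print(env.observe()['time_s'])
E
```

```text
pics
0.0 [ 0.18431625 -0.51789062  0.24770906] [[ 9.42157944e-01  3.35169172e-01 -1.86070185e-04]
 [ 3.35169066e-01 -9.42156818e-01  1.49253610e-03]
 [ 3.24944796e-04 -1.46856971e-03 -9.99998869e-01]] 0.08525035269472088 [-0.02002136 -0.49416502  0.81505542]
top [[497.50632557   0.         318.81721195]
 [  0.         497.50632557 205.32539666]
 [  0.           0.           1.        ]] 0.022131995975503038 [[ 0.02046539 -0.98811234  0.15236526  0.41170005]
 [-0.99963041 -0.02295075 -0.01457083  0.05387834]
 [ 0.01789451 -0.15201075 -0.98821684  1.1765267 ]
 [ 0.          0.          0.          1.        ]]
side [[505.86495745   0.         328.46314122]
 [  0.         505.86495745 192.67028226]
 [  0.           0.           1.        ]] -0.04743001296565981 [[-0.99066115 -0.0797639   0.1105812   0.45945466]
 [-0.13520467  0.6794487  -0.72115821  0.92946373]
 [-0.01761186 -0.72937452 -0.68388788  0.87876317]
 [ 0.          0.          0.          1.        ]]
top chamber_mouth [(array([441.6, 237.1]), 0.9)]
top chamber_slot [(array([449.7, 219.2]), 0.69)]
top chamber_half [(array([462.4, 226.4]), 0.96)]
top lid_blue_mid [(array([329.4, 138.8]), 0.96), (array([309.2, 196.1]), 0.84), (array([273. , 129.8]), 0.56)]
side chamber_mouth [(array([369.6, 117.9]), 0.79)]
side chamber_slot [(array([354.9, 116.5]), 0.63), (array([398. , 194.6]), 0.47), (array([372.7, 110.7]), 0.43)]
side chamber_half [(array([362.5, 110.7]), 0.97)]
side lid_blue_mid [(array([246.8, 222.6]), 0.91), (array([318.1, 198.9]), 0.71), (array([271. , 183.3]), 0.57)]
0.5
```

View pics/top0.png

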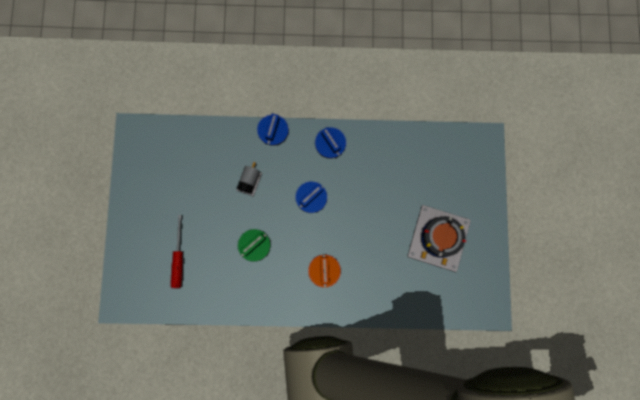

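View pics/side0.png

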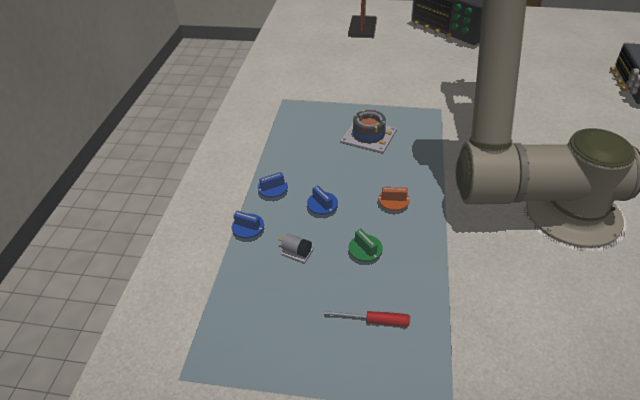

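```bash
cat > h.py <<'E'
from rig import env, imaging
import cv2,numpy as np
def ray(n,p):
    c=imaging.get_calibration(n);K=np.array(c['camera_matrix']);T=np.array(c['world_from_camera']);k=c['k1']
    d=np.array([(p[0]-K[0,2])/K[0,0],(p[1]-K[1,2])/K[1,1]]);u=d.copy()
    for _ in range(10):u=d/(1+k*(u@u))
    return T[:3,3],T[:3,:3]@np.array([u[0],u[1],1.])
def onz(n,p,z):
    o,r=ray(n,p);return o+r*(z-o[2])/r[2]
def proj(n,X):
    c=imaging.get_calibration(n);K=np.array(c['camera_matrix']);T=np.array(c['world_from_camera']);k=c['k1']
    x=T[:3,:3].T@(np.array(X)-T[:3,3]);u=x[:2]/x[2];u=u*(1+k*(u@u));return K[:2,:2]@u+K[:2,2]
def zoom(im,cx,cy,w,s):
    return cv2.resize(im[max(0,cy-w):cy+w,max(0,cx-w):cx+w],None,fx=s,fy=s,interpolation=cv2.INTER_CUBIC)
E
python3 - <<'E'
from h import *
for n,ps in(('top',[(329.4,138.8),(309.2,196.1),(273,129.8)]),('side',[(271,183.3),(318.1,198.9),(246.8,222.6)])):
    for p in ps:
        w=onz(n,p,.025);print(n,p,w.round(4),np.hypot(*w[:2]).round(3))
for n,p,z in(('top',(441.6,237.1),.062),('side',(369.6,117.9),.062),('top',(449.7,219.2),.062),('side',(354.9,116.5),.062),('top',(462.4,226.4),.062),('side',(362.5,110.7),.062)):
    print(n,p,onz(n,p,z).round(4))
t=cv2.imread('pics/top0.png');s=cv2.imread('pics/side0.png')
a=np.hstack([zoom(t,311,197,25,7.6),zoom(t,441,237,25,7.6)]);b=np.hstack([zoom(s,320,202,25,7.6),zoom(s,370,125,25,7.6)])
cv2.imwrite('pics/crop0.png',cv2.resize(np.vstack([a,b]),(600,600)))
E
```

```text
top (329.4, 138.8) [0.7508 0.0149 0.025 ] 0.751
top (309.2, 196.1) [0.6106 0.0599 0.025 ] 0.614
top (273, 129.8) [0.7695 0.1502 0.025 ] 0.784
side (271, 183.3) [0.7464 0.0118 0.025 ] 0.747
side (318.1, 198.9) [0.6196 0.0541 0.025 ] 0.622
side (246.8, 222.6) [0.773  0.1526 0.025 ] 0.788
top (441.6, 237.1) [ 0.5176 -0.2405  0.062 ]
side (369.6, 117.9) [ 0.5185 -0.2485  0.062 ]
top (449.7, 219.2) [ 0.5586 -0.2596  0.062 ]
side (354.9, 116.5) [ 0.56   -0.2508  0.062 ]
top (462.4, 226.4) [ 0.5429 -0.288   0.062 ]
side (362.5, 110.7) [ 0.5413 -0.2819  0.062 ]
```

View pics/crop0.png

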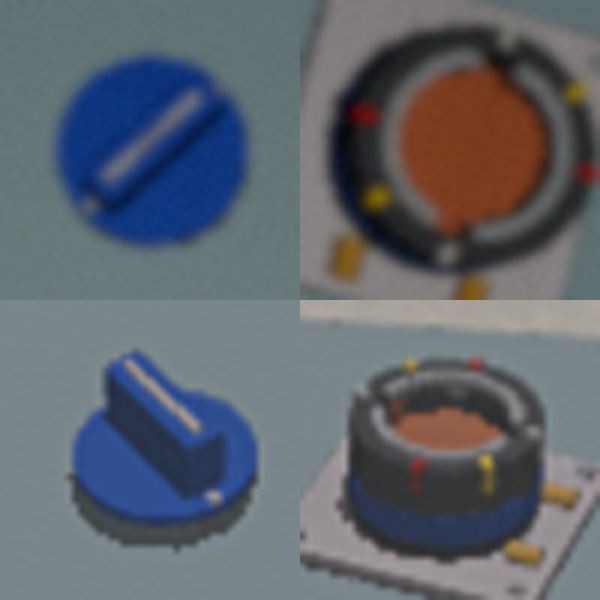

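```bash
cat > fit.py <<'E'
from h import *
from scipy.optimize import minimize
def lidparts(x,y,z,yaw):
    # z: underside
    a=np.linspace(0,2*np.pi,60);c,s=np.cos(yaw),np.sin(yaw)
    f=[[x+.038*np.cos(t),y+.038*np.sin(t),z+h] for t in a for h in(.014,.02)]
    b=[[x+c*u-s*v,y+s*u+c*v,z+h] for u in(-.03,.03) for v in(-.009,.009) for h in(.02,.05)]
    return f,b
def mask(n,parts,S=8,org=(0,0),size=(60,60)):
    m=np.zeros((size[1]*S,size[0]*S),np.uint8)
    for P in parts:
        q=np.array([proj(n,X) for X in P]);q=((q-np.array(org)+.5)*S).astype(np.float32)
        cv2.fillConvexPoly(m,cv2.convexHull(q.astype(np.int32)),255)
    return cv2.resize(m,size,interpolation=cv2.INTER_AREA)/255.
E
python3 - <<'E'
from fit import *
from scipy.optimize import least_squares
ims={n:cv2.imread(f'pics/{n}0.png') for n in('top','side')}
cen={'top':(310,197),'side':(321,200)}
tgt={};org={}
for n in ims:
    o=(cen[n][0]-30,cen[n][1]-30);org[n]=o
    cr=ims[n][o[1]:o[1]+60,o[0]:o[0]+60]
    h=cv2.cvtColor(cr,cv2.COLOR_BGR2HSV)
    m=((h[...,0]>100)&(h[...,0]<130)&(h[...,1]>130)).astype(np.uint8)
    m=cv2.morphologyEx(m,cv2.MORPH_CLOSE,np.ones((5,5)))
    k,l,st,ce=cv2.connectedComponentsWithStats(m);i=1+np.argmax(st[1:,4]);tgt[n]=(l==i).astype(float);print(n,st[i])
for use in(('top',),('side',),('top','side')):
    def cost(p):
        return sum(np.abs(mask(n,lidparts(p[0],p[1],0,p[2]),org=org[n])-tgt[n]).sum() for n in use)
    best=None
    for yaw in np.radians([-60,-30,0,30,60,90]):
        r=minimize(cost,[.613,.057,yaw],method='Nelder-Mead',options=dict(initial_simplex=[[.613,.057,yaw],[.62,.057,yaw],[.613,.064,yaw],[.613,.057,yaw+.3]],maxiter=150))
        if best is None or r.fun<best.fun:best=r
    print(use,best.x.round(4),np.degrees(best.x[2]).round(1),best.fun)
# bar stripe direction
# chamber marks
obs={'top':{'w':[(450.7,218.7),(440.5,253.7)],'y':[(462,227.3),(428.7,245)],'r':[(426.8,231.2),(463.8,240.8)]}}
o=(345,100)
def P(u,v): return (o[0]+(u-300)/6,o[1]+(v-300)/6)
obs['side']={'y':[P(411,366),P(487,461)],'r':[P(475,364),P(418,465)],'w':[P(358,395),P(534,431)]}
ang={'w':0,'y':-45,'r':-87}
def res(p,use):
    out=[]
    for n in use:
        for k,v in obs[n].items():
            for i in v:
                q=[proj(n,[p[0]+.042*np.cos(t),p[1]+.042*np.sin(t),.062]) for t in(p[2]+np.radians(ang[k]),p[2]+np.radians(ang[k])+np.pi)]
                d=min((np.array(i)-np.array(a) for a in q),key=np.linalg.norm);out+=list(d)
    return out
for use in(('top',),('side',),('top','side')):
    r=least_squares(res,[.518,-.243,-.4],args=(use,));print(use,r.x.round(4),np.degrees(r.x[2]).round(1),np.round(r.fun,1))
E
```

```text
top [ 16  15  31  31 766]
side [ 16  16  31  28 588]Traceback (most recent call last):
  File "<stdin>", line 18, in <module>
    res = _minimize_neldermead(fun, x0, args, callback, bounds=bounds,
                               **options)
    fxr = func(xr)
    fx = function(np.copy(x), *(wrapper_args + args))
  File "<stdin>", line 15, in cost
  File "<stdin>", line 15, in <genexpr>
  File "fit.py", line 12, in mask
    q=np.array([proj(n,X) for X in P]);q=((q-np.array(org)+.5)*S).astype(np.float32)
                ~~~~^^^^^
  File "h.py", line 11, in proj
    c=imaging.get_calibration(n);K=np.array(c['camera_matrix']);T=np.array(c['world_from_camera']);k=c['k1']
ValueError: time passes only in moves, steps and waits
```

```bash
python3 - <<'E'
from rig import imaging
import pickle
pickle.dump({n:imaging.get_calibration(n) for n in('top','side')},open('cal.pkl','wb'))
E
sed -i 's/imaging.get_calibration(n)/CAL[n]/' h.py; sed -i '2a import pickle\nCAL=pickle.load(open("cal.pkl","rb"))' h.py
cat > f1.py <<'E'
from fit import *
from scipy.optimize import least_squares
ims={n:cv2.imread(f'pics/{n}0.png') for n in('top','side')}
cen={'top':(310,197),'side':(321,200)}
tgt={};org={}
for n in ims:
    o=(cen[n][0]-30,cen[n][1]-30);org[n]=o
    cr=ims[n][o[1]:o[1]+60,o[0]:o[0]+60]
    h=cv2.cvtColor(cr,cv2.COLOR_BGR2HSV)
    m=((h[...,0]>100)&(h[...,0]<130)&(h[...,1]>130)).astype(np.uint8)
    m=cv2.morphologyEx(m,cv2.MORPH_CLOSE,np.ones((5,5)))
    k,l,st,ce=cv2.connectedComponentsWithStats(m);i=1+np.argmax(st[1:,4]);tgt[n]=(l==i).astype(float);print(n,st[i])
for use in(('top',),('side',),('top','side')):
    def cost(p):
        return sum(np.abs(mask(n,lidparts(p[0],p[1],0,p[2]),org=org[n])-tgt[n]).sum() for n in use)
    best=None
    for yaw in np.radians([-60,-30,0,30,60,90]):
        r=minimize(cost,[.613,.057,yaw],method='Nelder-Mead',options=dict(initial_simplex=[[.613,.057,yaw],[.62,.057,yaw],[.613,.064,yaw],[.613,.057,yaw+.3]],maxiter=100))
        if best is None or r.fun<best.fun:best=r
    print(use,best.x.round(4),np.degrees(best.x[2]).round(1),best.fun)
obs={}
def Q(o,u,v): return (o[0]+(u+.5)/6-.5,o[1]+(v+.5)/6-.5)
T=lambda u,v:Q((416,212),u-300,v); P=lambda u,v:Q((345,100),u-300,v-300)
obs['top']={'w':[T(508,40),T(447,250)],'y':[T(576,92),T(376,198)],'r':[T(365,115),T(587,173)]}
obs['side']={'y':[P(411,366),P(487,461)],'r':[P(475,364),P(418,465)],'w':[P(358,395),P(534,431)]}
ang={'w':0,'y':-45,'r':-87}
def res(p,use):
    out=[]
    for n in use:
        for k,v in obs[n].items():
            for i in v:
                q=[proj(n,[p[0]+.042*np.cos(t),p[1]+.042*np.sin(t),.062]) for t in(p[2]+np.radians(ang[k]),p[2]+np.radians(ang[k])+np.pi)]
                d=min((np.array(i)-np.array(a) for a in q),key=np.linalg.norm);out+=list(d)
    return out
for use in(('top',),('side',),('top','side')):
    r=least_squares(res,[.518,-.243,-.4],args=(use,));print(use,r.x.round(4),np.degrees(r.x[2]).round(1),np.round(r.fun,1))
# bar stripe on top
for n,c in(('top',(311,197)),('side',(322,197))):
    cr=ims[n][c[1]-16:c[1]+17,c[0]-16:c[0]+17].astype(int)
    w=np.clip(cr[...,2]-70,0,None)*(cr[...,2]>100)*(tgt[n][c[1]-16-org[n][1]:c[1]+17-org[n][1],c[0]-16-org[n][0]:c[0]+17-org[n][0]])
    ys,xs=np.nonzero(w);W=[onz(n,(x+c[0]-16,y+c[1]-16),.05)[:2] for x,y in zip(xs,ys)];W=np.array(W);ww=w[ys,xs]
    if len(W)<4: print(n,len(W));continue
    m=np.average(W,axis=0,weights=ww);C=np.cov(W.T,aweights=ww);e,v=np.linalg.eigh(C);print(n,'stripe',len(W),m.round(4),np.degrees(np.arctan2(v[1,1],v[0,1])).round(1),np.sqrt(e).round(4))
E
python3 f1.py
```

```text
top [ 16  15  31  31 766]
side [ 16  16  31  28 588]
('top',) [ 0.6106  0.0556 -0.7944] -45.5 53.09803921568627
('side',) [ 0.61    0.0563 -0.8369] -47.9 64.2313725490196
('top', 'side') [ 0.6101  0.0559 -0.8088] -46.3 118.68235294117646
('top',) [ 0.521  -0.2482 -0.2904] -16.6 [ 0.3  0.2  0.1 -0.2  0.4 -0.3 -0.5  0.4 -0.4 -0.1  0.2 -0. ]
('side',) [ 0.5198 -0.2459 -0.2721] -15.6 [ 0.3 -0.   0.2 -0.1  0.4 -0.2 -0.3  0.3 -0.8  0.2  0.3 -0.3]
('top', 'side') [ 0.5206 -0.2478 -0.2843] -16.3 [ 0.6  0.   0.2 -0.4  0.6 -0.4 -0.4  0.1 -0.2 -0.4  0.4 -0.1  0.3  0.4
  0.6  0.3  0.4  0.2  0.1  0.8 -0.6  0.7  0.6  0. ]
top 2
side stripe 33 [0.6062 0.0638] 122.2 [0.0034 0.0237]
```

```bash
cat > go.py <<'E'
from h import *
from scipy.spatial.transform import Rotation as Ro
import sys
def go(x,y,z,yaw,p=None,R=None):
    s=env.observe()
    if p is None:p=s['position'];R=np.array(s['tool_rot'])
    c,q=np.cos(np.radians(yaw)),np.sin(np.radians(yaw))
    Rt=np.array([[c,q,0],[q,-c,0],[0,0,-1.]])
    sh=R.T@(np.array([x,y,z])-p);rv=Ro.from_matrix(R.T@Rt).as_rotvec(degrees=True)
    print('shift',(sh/.3).round(4),'turn',(rv/45).round(4),'|',np.linalg.norm(sh).round(3),'m',rv.round(1)); return Rt
if __name__=='__main__':
    a=list(map(float,sys.argv[1:]))
    s=env.observe();print(s['time_s'],np.round(s['position'],4),'yaw',np.degrees(np.arctan2(s['tool_rot'][1][0],s['tool_rot'][0][0])).round(2),'F',np.round(s['ft_force'],1),'w',round(s['grip_width'],4),'q6',s['q'][5])
    p=R=None
    for i in range(0,len(a),4):
        Rt=go(*a[i:i+4],p=p,R=R);p=np.array(a[i:i+3]);R=Rt
E
python3 go.py .37 -.31 .22 -13 .53 -.07 .19 -46.5 .61 .056 .1 -46.5
```

```text
0.5 [ 0.1843 -0.5181  0.2483] yaw 19.58 F [ 0.5 -1.1  0.3] w 0.0851 q6 -12.33438115490186
shift [ 0.8156 -0.4462  0.0944] turn [-2.000e-04  0.000e+00  7.241e-01] | 0.28 m [-0.   0.  32.6]
shift [ 0.3397 -0.8995  0.1   ] turn [0.     0.     0.7444] | 0.29 m [ 0.   0.  33.5]
shift [-0.1211 -0.4825  0.3   ] turn [0. 0. 0.] | 0.174 m [0. 0. 0.]
```

Three blue lids in top view: (329,139), (309,196), (273,130). The one at (309,196) is nearest to the base (0.61 m against 0.75 and 0.78), and the crop confirmed it is blue and matches the chamber band. I'll go for that one.

step_arm --steps '[0.8,0.4,-0.22,0.05,0,0,0.36,0.8,0.816,-0.446,0.094,0,0,0.724,0.8,0.816,-0.446,0.094,0,0,0.724,0.8,0.816,-0.446,0.094,0,0,0.724,0.8,0.816,-0.446,0.094,0,0,0.724,0.8,0.816,-0.446,0.094,0,0,0.724,0.8,0.816,-0.446,0.094,0,0,0.724,0.8,0.816,-0.446,0.094,0,0,0.724]' --grip_force 80

```text
time_s: 1.3
position: [0.3705, -0.3097, 0.2202]
tool_rot: [[0.975, -0.223, -0.0], [-0.223, -0.975, -0.0], [0.0, 0.0, -1.0]]
ft_force: [-0.4, 0.0, 0.1]
grip_width: 0.0684
```

step_arm --steps '[0.8,0.34,-0.9,0.1,0,0,0.744,0.8,0.34,-0.9,0.1,0,0,0.744,0.8,0.34,-0.9,0.1,0,0,0.744,0.8,0.34,-0.9,0.1,0,0,0.744,0.8,0.34,-0.9,0.1,0,0,0.744,0.8,0.34,-0.9,0.1,0,0,0.744,0.8,0.34,-0.9,0.1,0,0,0.744,0.8,0.34,-0.9,0.1,0,0,0.744]'

```text
time_s: 2.1
position: [0.531, -0.0695, 0.1898]
tool_rot: [[0.69, -0.724, -0.0], [-0.724, -0.69, 0.0], [-0.0, 0.0, -1.0]]
ft_force: [-1.2, -0.9, 0.9]
grip_width: 0.068
```

step_arm --steps '[0.8,-0.12,-0.48,0.3,0,0,0,0.8,-0.12,-0.48,0.3,0,0,0,0.8,-0.12,-0.48,0.3,0,0,0,0.8,-0.12,-0.48,0.3,0,0,0,0.8,-0.12,-0.48,0.3,0,0,0,0.8,-0.12,-0.48,0.3,0,0,0]'

```text
time_s: 2.7
position: [0.6099, 0.0534, 0.1003]
tool_rot: [[0.688, -0.726, -0.0], [-0.726, -0.688, -0.001], [0.0, 0.0, -1.0]]
ft_force: [-0.5, -0.1, 0.0]
grip_width: 0.0684
```

```bash
python3 go.py .61 .056 .041 -46.5
python3 - <<'E'
from h import *
for n in('top','side'):
    im,_=imaging.get_image(n);cv2.imwrite(f'pics/{n}1.png',im)
a=np.hstack([zoom(cv2.imread('pics/top1.png'),310,197,40,5),zoom(cv2.imread('pics/side1.png'),321,190,40,5)])
cv2.imwrite('pics/c1.png',a)
E
```

```text
2.7 [0.6099 0.0534 0.1003] yaw -46.56 F [-0.5 -0.1  0. ] w 0.0684 q6 130.5162418020594
shift [-0.0061 -0.0064  0.1978] turn [ 0.0005 -0.0004 -0.0012] | 0.059 m [ 0.  -0.  -0.1]
```

View pics/c1.png

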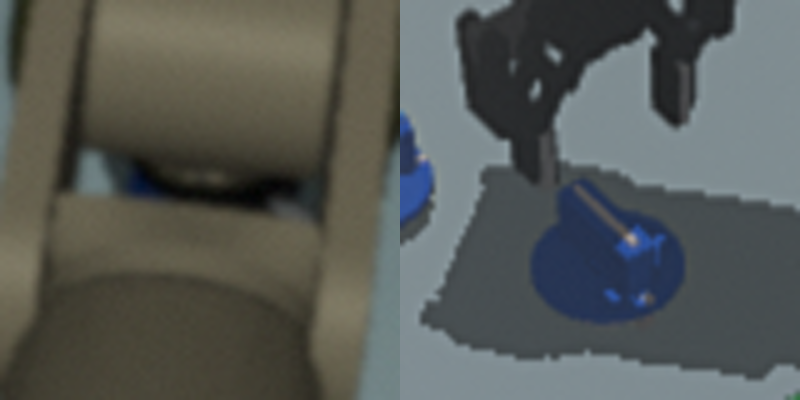

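In the side crop, the open fingers straddle the grip bar and the shadow falls on the chosen lid. I'm going down now.

step_arm --steps '[0.8,-0.006,-0.006,0.1,0,0,0,0.8,-0.006,-0.006,0.15,0,0,0,0.8,-0.006,-0.006,0.198,0,0,0,0.8,-0.006,-0.006,0.198,0,0,0]'

```text
time_s: 3.2
position: [0.6091, 0.0565, 0.04]
tool_rot: [[0.687, -0.726, -0.002], [-0.726, -0.687, 0.0], [-0.001, 0.002, -1.0]]
ft_force: [0.8, 0.7, 0.5]
grip_width: 0.0685
```

step_arm --steps '[0.0,0,0,0,0,0,0,0.0,0,0,0,0,0,0,0.0,0,0,0,0,0,0,0.0,0,0,0,0,0,0,0.0,0,0,0,0,0,0,0.0,0,0,0,0,0,0,0.0,0,0,0,0,0,0,0.0,0,0,0,0,0,0]'

```text
time_s: 4.0
position: [0.6104, 0.0578, 0.0418]
tool_rot: [[0.689, -0.725, 0.002], [-0.725, -0.689, -0.0], [0.001, -0.001, -1.0]]
ft_force: [-0.6, -1.2, 6.8]
grip_width: 0.0166
```

step_arm --steps '[0.0,0,0,-0.15,0,0,0,0.0,0,0,-0.3,0,0,0,0.0,0,0,-0.45,0,0,0,0.0,0,0,-0.45,0,0,0,0.0,0,0,-0.45,0,0,0]'

```text
time_s: 4.5
position: [0.6099, 0.058, 0.1762]
tool_rot: [[0.689, -0.725, 0.001], [-0.725, -0.689, -0.0], [0.001, -0.001, -1.0]]
ft_force: [0.7, -0.0, -2.4]
grip_width: 0.0168
```

```bash
python3 go.py .56 -.11 .18 -22 .5205 -.247 .18 -16.2
python3 - <<'E'
from h import *
im,_=imaging.get_image('side');cv2.imwrite(f'pics/side2.png',im)
cv2.imwrite('pics/c2.png',zoom(im,330,170,55,6))
E
```

```text
4.5 [0.6099 0.058  0.1762] yaw -46.47 F [ 0.7 -0.  -2.4] w 0.0168 q6 130.83722526033512
shift [ 0.2915  0.5061 -0.0127] turn [-0.0008 -0.0014 -0.5437] | 0.175 m [ -0.   -0.1 -24.5]
shift [0.049  0.4727 0.    ] turn [ 0.      0.     -0.1289] | 0.143 m [ 0.   0.  -5.8]
```

View pics/c2.png

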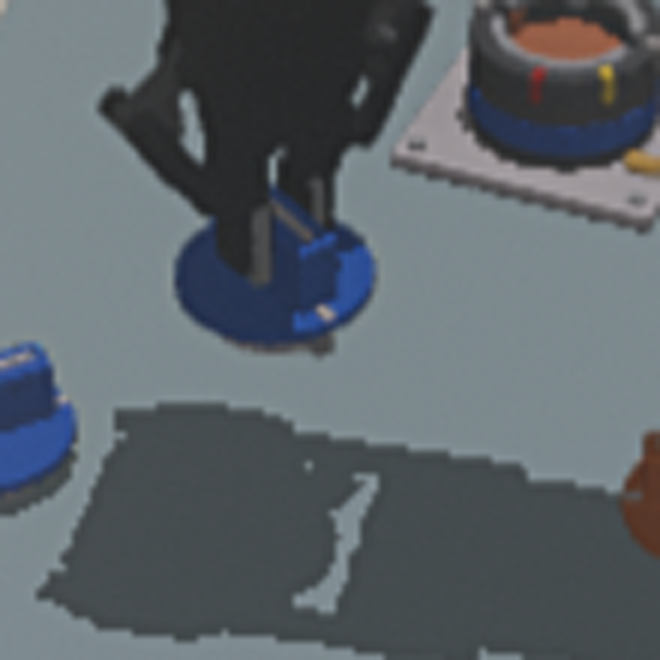

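The lid is held level, with the pads on both faces of the bar. I'm moving it over the chamber.

step_arm --steps '[0.0,0.1,0.17,0,0,0,-0.18,0.0,0.2,0.34,0,0,0,-0.36,0.0,0.291,0.506,-0.012,0,0,-0.544,0.0,0.291,0.506,-0.012,0,0,-0.544,0.0,0.291,0.506,-0.012,0,0,-0.544,0.0,0.291,0.506,-0.012,0,0,-0.544]'

```text
time_s: 5.15
position: [0.5594, -0.1101, 0.1778]
tool_rot: [[0.927, -0.376, -0.003], [-0.376, -0.927, 0.001], [-0.003, -0.0, -1.0]]
ft_force: [-0.4, 0.4, -1.6]
grip_width: 0.0165
```

step_arm --steps '[0.0,0.025,0.15,0,0,0,-0.06,0.0,0.04,0.3,0,0,0,-0.12,0.0,0.049,0.473,0.1,0,0,-0.129,0.0,0.049,0.473,0.1,0,0,-0.129,0.0,0.049,0.473,0.1,0,0,-0.129,0.0,0.049,0.473,0.1,0,0,-0.129]'

```text
time_s: 5.75
position: [0.5211, -0.2455, 0.1493]
tool_rot: [[0.961, -0.278, -0.0], [-0.278, -0.961, 0.001], [-0.0, -0.001, -1.0]]
ft_force: [-0.2, 0.3, -1.2]
grip_width: 0.0166
```

```bash
python3 go.py .5205 -.247 .12 -16.2
python3 - <<'E'
from h import *
a=[]
for n in('top','side'):
    im,d=imaging.get_image(n);cv2.imwrite(f'pics/{n}3.png',im);np.save(f'pics/{n}3d.npy',d)
    c=(441,237) if n=='top' else (370,105);a.append(zoom(im,*c,40,7))
    for t in('lid_blue_mid','chamber_mouth'):print(n,t,[(np.round(r['pixel'],1),round(r['score'],2)) for r in imaging.pinpoint(n,t)])
cv2.imwrite('pics/c3.png',cv2.resize(np.hstack(a),(800,400)))
E
```

```text
5.75 [ 0.5211 -0.2455  0.1493] yaw -16.12 F [-0.2  0.3 -1.2] w 0.0166 q6 69.10697522651145
shift [-0.0005  0.0055  0.0976] turn [-0.0009  0.0005  0.0017] | 0.029 m [-0.   0.   0.1]
top lid_blue_mid [(array([271.9, 127.2]), 0.86), (array([327.5, 140.2]), 0.8), (array([179.8, 262.5]), 0.6)]
top chamber_mouth [(array([442.7, 235.2]), 0.68)]
side lid_blue_mid [(array([268.4, 181.4]), 0.94), (array([369.4,  93.2]), 0.8), (array([246. , 225.2]), 0.77)]
side chamber_mouth [(array([367.6, 115.7]), 0.68)]
```

View pics/c3.png

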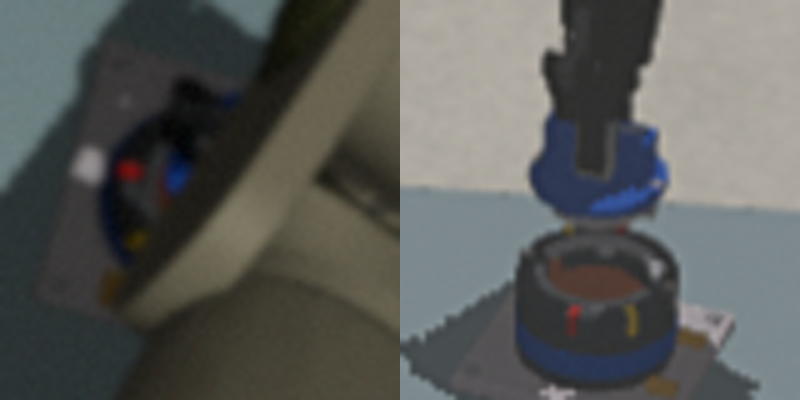

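```bash
cat > f3.py <<'E'
from fit import *
import sys
f=sys.argv[1]; zu=float(sys.argv[2]); p0=[float(v) for v in sys.argv[3:5]];yaw=np.radians(float(sys.argv[5]))
im=cv2.imread(f);h=cv2.cvtColor(im,cv2.COLOR_BGR2HSV)
m=((h[...,0]>100)&(h[...,0]<130)&(h[...,1]>130)&(h[...,2]>35)).astype(np.uint8)
q=proj('side',[*p0,zu+.017]);print('pred flange ctr',q.round(1))
fl=np.array([proj('side',[p0[0]+.038*np.cos(t),p0[1]+.038*np.sin(t),zu+hh]) for t in np.linspace(0,6.28,200) for hh in(.014,.02)])
ch=np.array([proj('side',[.5205+.046*np.cos(t),-.247+.046*np.sin(t),hh]) for t in np.linspace(0,6.28,200) for hh in(.03,.062)])
print('pred flange',fl.min(0).round(1),fl.max(0).round(1),'pred chamber',ch.min(0).round(1),ch.max(0).round(1))
g=im.astype(int)
for r in range(int(q[1])-4,int(q[1])+8):
    c=np.nonzero(m[r,340:400])[0]+340
    print(r,c.min() if len(c) else None,c.max() if len(c) else None,end='; ')
print()
for r in range(120,140,2): print(r,im[r,345:395].max(1))
E
python3 f3.py pics/side3.png 0.1077 .5211 -.2455 -16.1
```

```text
pred flange ctr [369.4  99.3]
pred flange [355.4  90.9] [383.5 108.1] pred chamber [352.2 108.9] [385.3 137.3]
95 None None; 96 None None; 97 381 381; 98 381 382; 99 380 382; 100 381 382; 101 None None; 102 376 379; 103 374 380; 104 371 379; 105 369 378; 106 368 376; 
120 [140 142 141 141 142 144 144 142  64  49  51  54  70  78  70  80  80  82
  83  83  82  82  82  84  83  83  83  84  83  82  77  68  55  46  55  89
 100  63  50  48  77 145 143 141 140 141 141 140 140 141]
122 [143 142 145 143 141 103  78  78  55  50  53  52  55  69  77  77  80  82
  82  81  81  82  81  81  82  81  82  82  82  83  83  84  84  72  58  52
  56  61  71  75  86 145 143 141 140 140 141 141 140 141]
124 [139 104  99  79  78  77  82  85  57  49  52  52  53  52  55  59  64  70
  75  76  77  78  79  80  80  81  81  81  80  80  76  76  77  68  61  54
  51  53  51  61  99 144 143 140 140 140 140 140 141 141]
126 [ 80  76  78  79  78  84  89  86  57  48  50  52  51  52  53  52  53  52
  69 126 123  90  78  88  90  87  65  63  60  68  90  92  53  51  53  52
  52  51  51  59 103 160 156 156 160 148 142 143 141 141]
[... 498 characters left out ...]
  62  52  53  53  53  53  52  52  53  53  53  58  68  53  51  50  51
  54  63  75  75  76  93  92  91  90  93 114 161 160 127]
134 [ 84  84  83  83  84  83  85  84  64  69  77  78  79  78  75  68  57  53
  53  51  52  52  51  51  52  50  52  50  52  52  52  53  53  64  76  78
  80  79  75  71  84  87  86  86  87  85  82  90 117 119]
136 [ 86  86  83  85  84  85  85  85  79  52  61  72  78  81  81  81  81  87
  81  80  80  79  79  79  78  78  78  78  78  80  80  81  82  82  81  80
  79  75  60  73  85  85  83  84  84  85  84  84 119 143]
138 [79 84 85 85 84 84 85 85 85 80 61 50 53 63 75 81 83 81 82 85 84 83 83 83
 83 84 83 83 83 83 83 83 82 80 74 67 53 53 72 84 85 84 84 84 84 85 76 77
 77 81]
```

Run:
```python
import cv2
im=cv2.imread('pics/side3.png')
for r in range(93,110): print(r,[tuple(int(v) for v in im[r,c]) for c in range(353,359)],[tuple(int(v) for v in im[r,c]) for c in range(380,387)])
print([ (r,im[r,369].tolist()) for r in range(100,118)])
```

```text
93 [(163, 171, 176), (163, 171, 175), (161, 169, 174), (163, 172, 177), (164, 174, 178), (137, 138, 138)] [(97, 67, 57), (120, 116, 114), (163, 173, 178), (162, 171, 175), (159, 167, 172), (158, 167, 171), (159, 167, 171)]
94 [(163, 171, 175), (162, 171, 175), (163, 172, 176), (165, 174, 179), (162, 171, 175), (125, 121, 119)] [(85, 67, 61), (125, 122, 120), (160, 172, 176), (159, 169, 173), (159, 166, 171), (160, 167, 172), (160, 169, 173)]
95 [(161, 169, 173), (161, 169, 174), (162, 170, 175), (162, 170, 175), (137, 144, 148), (96, 86, 82)] [(82, 63, 55), (119, 113, 111), (159, 170, 175), (160, 170, 175), (159, 168, 173), (161, 169, 173), (161, 169, 173)]
96 [(159, 167, 171), (161, 170, 174), (161, 169, 174), (144, 147, 149), (100, 101, 102), (75, 60, 55)] [(85, 56, 46), (118, 92, 83), (158, 151, 149), (160, 170, 174), (160, 170, 174), (159, 167, 172), (159, 167, 171)]
97 [(159, 168, 172), (163, 172, 176), (158, 166, 170), (115, 107, 104), (80, 64, 58), (73, 52, 45)] [(89, 56, 44), (128, 76, 56), (152, 111, 97), (155, 149, 146), (160, 170, 175), (160, 168, 173), (159, 166, 171)]
98
[... 2294 characters left out ...]
 121), (142, 138, 126), (141, 137, 125), (141, 136, 124), (140, 136, 124), (139, 136, 124)]
109 [(141, 137, 125), (141, 136, 124), (141, 137, 126), (141, 137, 125), (141, 137, 124), (141, 137, 125)] [(133, 130, 119), (142, 138, 126), (141, 138, 125), (141, 136, 125), (141, 137, 125), (140, 136, 124), (141, 137, 125)]
[(100, [71, 66, 63]), (101, [81, 62, 54]), (102, [82, 56, 46]), (103, [79, 54, 45]), (104, [84, 57, 46]), (105, [133, 75, 51]), (106, [147, 81, 52]), (107, [111, 64, 46]), (108, [84, 66, 59]), (109, [85, 80, 82]), (110, [79, 79, 81]), (111, [67, 67, 68]), (112, [73, 73, 73]), (113, [77, 76, 76]), (114, [74, 72, 72]), (115, [65, 64, 63]), (116, [56, 55, 54]), (117, [52, 53, 55])]
```

Lid edges in the side view are at columns 355.2 and 383.1, and the chamber's at 352.6 and 385.0. The lid needs about a 1 mm correction. I'll go down in stages and watch the force.

step_arm --steps '[0.0,-0.003,0.005,0.05,0,0,0,0.0,-0.003,0.005,0.1,0,0,0,0.0,-0.003,0.005,0.138,0,0,0,0.0,-0.003,0.005,0.138,0,0,0,0.0,-0.003,0.005,0.138,0,0,0]'

```text
time_s: 6.55
position: [0.5194, -0.2482, 0.1083]
tool_rot: [[0.96, -0.279, 0.0], [-0.279, -0.96, -0.0], [0.0, 0.0, -1.0]]
ft_force: [0.5, -0.4, -1.1]
grip_width: 0.0164
```

step_arm --steps '[0.0,0,0,0.01,0,0,0,0.0,0,0,0.02,0,0,0,0.0,0,0,0.03,0,0,0,0.0,0,0,0.03,0,0,0]'

```text
time_s: 6.95
position: [0.519, -0.2481, 0.0986]
tool_rot: [[0.96, -0.279, -0.001], [-0.279, -0.96, 0.0], [-0.001, -0.0, -1.0]]
ft_force: [-0.2, -0.1, -1.5]
grip_width: 0.0161
```

```bash
python3 go.py .5198 -.2468 .09 -16.2
python3 - <<'E'
from h import *
im,d=imaging.get_image('side');cv2.imwrite(f'pics/side4.png',im)
cv2.imwrite('pics/c4.png',zoom(im,370,110,35,10))
E
```

```text
6.95 [ 0.519  -0.2481  0.0986] yaw -16.19 F [-0.2 -0.1 -1.5] w 0.0161 q6 68.8596355161989
shift [ 0.0013 -0.0049  0.0286] turn [-0.0003  0.0008  0.0002] | 0.009 m [-0.  0.  0.]
```

View pics/c4.png

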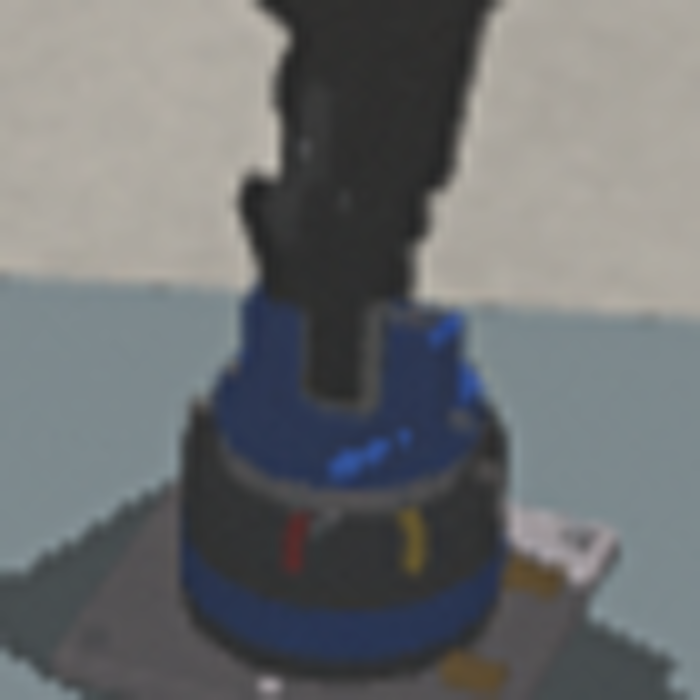

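The lid's underside is below the rim and there is no contact force, so the lugs are in the slots. I'm continuing down.

step_arm --steps '[0.0,0,-0.002,0.012,0,0,0,0.0,0,-0.002,0.024,0,0,0,0.0,0,-0.002,0.03,0,0,0,0.0,0,-0.002,0.03,0,0,0,0.0,0,-0.002,0.03,0,0,0]'

```text
time_s: 7.5
position: [0.5193, -0.2476, 0.0899]
tool_rot: [[0.96, -0.279, -0.0], [-0.279, -0.96, 0.0], [-0.0, -0.0, -1.0]]
ft_force: [-0.7, 0.0, -0.4]
grip_width: 0.0166
```

Next, a gentle push to find the seat.

step_arm --steps '[0.0,0,0,0.004,0,0,0,0.0,0,0,0.008,0,0,0,0.0,0,0,0.008,0,0,0,0.0,0,0,0.008,0,0,0]'

```text
time_s: 7.9
position: [0.5194, -0.2476, 0.0898]
tool_rot: [[0.96, -0.279, 0.001], [-0.279, -0.96, -0.001], [0.001, 0.001, -1.0]]
ft_force: [-6.7, 3.2, 19.5]
grip_width: 0.0165
```

Run:
```python
from h import *
s=env.observe();print(s['position'],s['ft_force'],s['wrist_torque'])
im,d=imaging.get_image('side');cv2.imwrite(f'pics/side5.png',im)
cv2.imwrite('pics/c5.png',zoom(im,370,110,35,10))
```

```text
[ 0.51936837 -0.24759113  0.08977747] [-6.68314935  3.21340719 19.48458989] [ 0.80545093  1.06554073 -0.04320951]
```

View pics/c5.png

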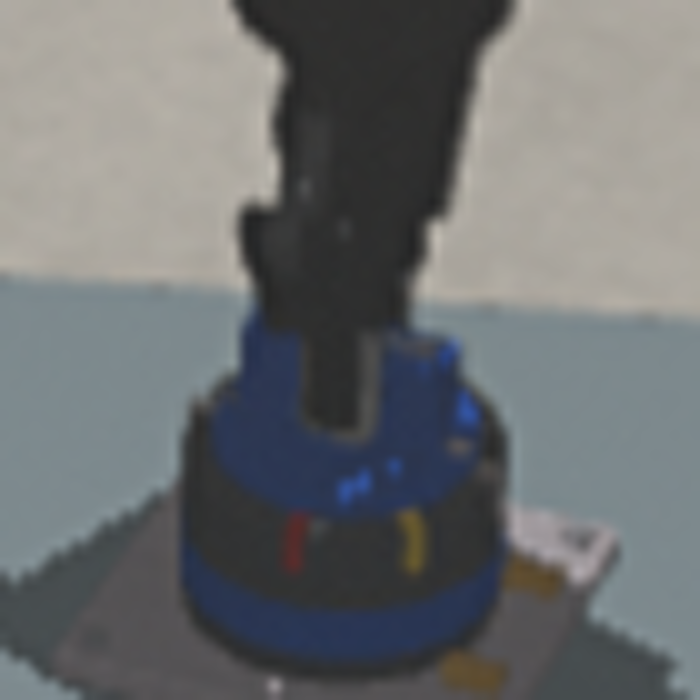

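It is seated: reaction 19.5 N at the expected TCP z of 0.0898, and the flange meets the rim in the picture. I'll ease the push and turn clockwise 45° slowly.

step_arm --steps '[0.0,0,0,-0.004,0,0,0.0,0.0,0,0,-0.004,0,0,0.1,0.0,0,0,-0.004,0,0,0.2,0.0,0,0,-0.004,0,0,0.3,0.0,0,0,-0.004,0,0,0.4,0.0,0,0,-0.004,0,0,0.5,0.0,0,0,-0.004,0,0,0.6,0.0,0,0,-0.004,0,0,0.6,0.0,0,0,-0.004,0,0,0.6]'

```text
time_s: 8.85
position: [0.5199, -0.2479, 0.0898]
tool_rot: [[0.729, -0.685, 0.002], [-0.685, -0.729, -0.001], [0.002, -0.0, -1.0]]
ft_force: [0.1, 1.1, 7.3]
grip_width: 0.0167
```

Run:
```python
from h import *
s=env.observe();print(s['time_s'],s['position'],s['ft_force'],s['wrist_torque'],s['q'])
im,d=imaging.get_image('side');cv2.imwrite(f'pics/side6.png',im)
cv2.imwrite('pics/c6.png',zoom(im,370,110,35,10))
```

```text
8.85 [ 0.51991914 -0.24791432  0.08980248] [0.06731928 1.10095735 7.31167205] [ 0.23131732  0.13239082 -0.09762471] [-3.72700026e+01  3.33363108e+01  8.31249849e+01  1.61187770e-02
  6.34053915e+01  9.59293258e+01]
```

View pics/c6.png

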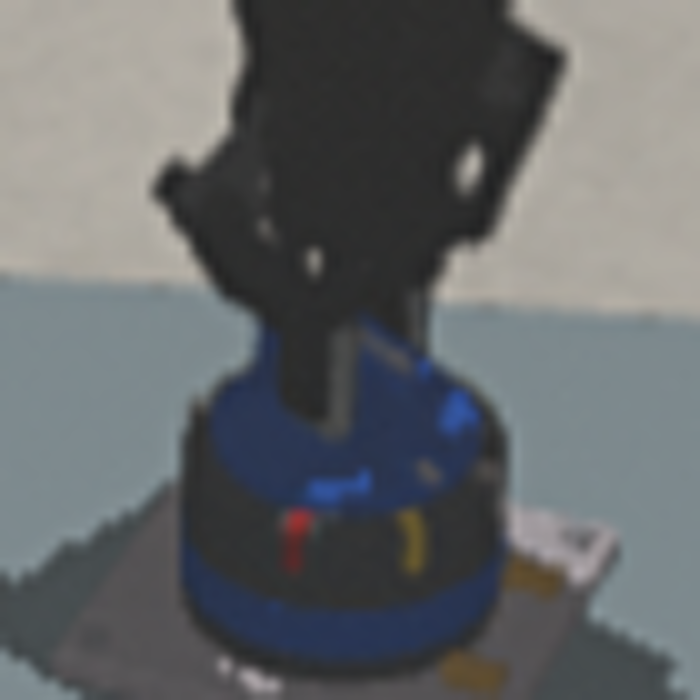

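The lid has turned with the gripper by 27°, and the spring torque is about 0.1 N m. I'll turn the remaining 18°.

step_arm --steps '[0.0,0,0,0,0,0,0.1,0.0,0,0,0,0,0,0.2,0.0,0,0,0,0,0,0.3,0.0,0,0,0,0,0,0.4,0.0,0,0,0,0,0,0.4,0.0,0,0,0,0,0,0.4,0.0,0,0,0,0,0,0.4]'

```text
time_s: 9.6
position: [0.5202, -0.2477, 0.0898]
tool_rot: [[0.482, -0.876, 0.003], [-0.876, -0.482, -0.001], [0.002, -0.002, -1.0]]
ft_force: [1.0, 1.3, 7.9]
grip_width: 0.0163
```

```bash
python3 go.py .52 -.2475 .0898 -61.2
python3 - <<'E'
from h import *
s=env.observe();print(s['time_s'],s['ft_force'],s['wrist_torque'])
im,d=imaging.get_image('side');cv2.imwrite(f'pics/side7.png',im)
for n,z,a in(('dot',.068,0),): pass
c,y=np.array([.5203,-.2475]),np.radians(-61.2)
for sg in(1,-1):
    print('bar end top pred',proj('side',[*(c+sg*.03*np.array([np.cos(y),np.sin(y)])),.098]).round(1),'dot',proj('side',[*(c+sg*.035*np.array([np.cos(y),np.sin(y)])),.068]).round(1))
cv2.imwrite('pics/c7.png',zoom(im,370,110,35,10))
E
```

```text
9.6 [ 0.5202 -0.2477  0.0898] yaw -61.18 F [1.  1.3 7.9] w 0.0163 q6 113.91598781124884
shift [-0.001   0.0002  0.0001] turn [-0.0022 -0.0029  0.0003] | 0.0 m [-0.1 -0.1  0. ]
9.6 [0.97921778 1.25232247 7.92286964] [ 0.30378275 -0.04147638  0.05120334]
bar end top pred [364.9 101.7] dot [363.9 109.8]
bar end top pred [374. 113.] dot [374.3 123. ]
```

View pics/c7.png

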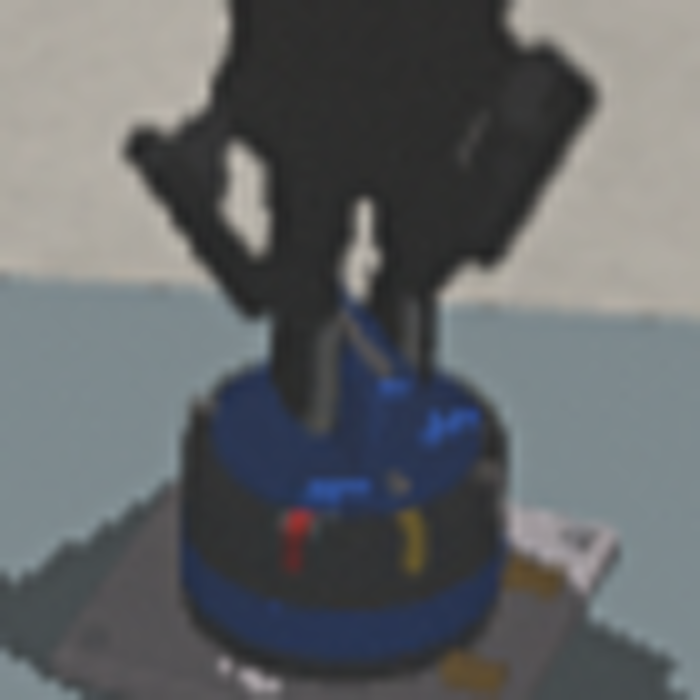

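The white dot on the lid's bar axis is at (374.8,123.4). The prediction for 45° was (374.3,123.0). It points at the front yellow mark at (376,127), the flange is down, and the grip is holding. Handing in.

```bash
python3 -c "
from rig import close_job
print(close_job())"
```

```text
the job is handed in; nothing more can be done
None
```

I seated the blue lid nearest the base (0.61 m away, against about 0.75 and 0.78 m for the other two blue ones) in the chamber. I then turned it clockwise 45° to the yellow marks and handed the job in at about 9.7 s, still gripping it with the 80 N grip setting. The hand-in gives no verdict.

- **Seating:** the lugs entered the slots without contact force. The lid met the rim at the expected height (TCP z 0.0898 m) with 19.5 N of push, and I eased that to about 8 N for the turn.
- **Final angle and position:** the tool had turned from -16.2° to -61.2°. In the last side picture the dot on the lid was within 0.7 px of where 45° predicts, pointing at the yellow mark. The tool centre was within about 1 mm of my estimate of the chamber axis.
- **Grip:** the opening read 16.3 mm on a bar given as 18 mm. It stayed between 16.1 and 16.8 mm throughout, so I took it as a firm hold.
- **Disagreements:**
  - The last wrist torque about z read +0.05 N m, after -0.10 N m at 27°, so it doesn't confirm the return spring's torque. I relied on the picture instead.
  - The network's chamber-mouth point in the first top picture was about 7 mm off the position I fitted from the marks, so I used the marks.
- **Not checked:** I could not read the carrier joint directly. I didn't measure the bystanders again at the end, but the arm never touched them.

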